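# Index the tilted faceplate and clip the tonearm into it

## Robot

A 6-joint arm with a two-finger parallel gripper is mounted at the origin on the work surface. World frame = base frame: x ahead of the robot, y to its left, z up, the work surface at z = 0. Lengths are in m, angles in rad, forces in N, time in s.
With the tool pointing down it reaches from about 0.35 to 0.975 m from the base axis. Payload 4.9 kg.
Tool frame: the origin (TCP) lies at the very end of the fingers, on their centre line; the grasp point (between the pads) lies 19 mm behind it; z points along the fingers, x is the direction in which the jaws open and shut, and the axes are right-handed (so a half turn about z gives the same grasp; the last joint's range is limited). The gripper opens to 85 mm and grips with 20 to 120 N. Pads are 22 mm wide; open, the fingers measure 114 mm over their backs; the gripper's body (76 mm by 85 mm) begins 54 mm behind the grasp point. The pads swing forward as they close: fully open they stand 13 mm farther back than shut.
Start: joints at [1.014, 0.053, 1.613, -0, 1.476, -0.119], TCP at [0.265, 0.566, 0.231] pointing down, gripper open.
Joint ranges: [-3.01, 3.01], [-1.01, 2.22], [0.06, 2.58], [-1.02, 4.17], [0.09, 2.62], [-3.14, 3.14]. Speed limits (rad/s): [2.57, 2.57, 3.14, 3.14, 3.14, 3.14].

## Interface

Orientations are given as a rotation vector (axis times angle).
In Python, from station import readout, viewer, ctrl, nets gives the robot as it stands. The module is installed in compiled form; this text tells all that it offers.
- The arm moves only by the tool step_arm, never from a script. Its argument "moves" is a list that holds one entry, the list of rows, each a list of 4 numbers: the shift along the world's x, y, z in cm, then the turn about the world's z in rad. In form: [[[dx, dy, dz, yaw], ...]]. A call has 1 to 10 rows; each row shifts and turns the commanded pose from where the row before left it; what a row does not reach is not made up. A row lasts 1/12 s, in which the tool goes at most 41.7 mm and 7.16 degrees, less where a joint would pass 70% of its speed; a pose out of reach is approached as far as the arm can. A call is refused whole if a number of a shift passes 4.17 or a number of a turn 0.125, either way. A call with a gripper value outside its range is refused whole. "grip" is the closure, from 0 (fully open) to 1 (shut), set as the call begins (left out, the last holds). The fingers move at their own pace and stop on an object; "squeeze" is the grip in N (left out, the last holds). Time passes only in rows, so rows that do not move let the fingers close. It gives the time, the measured TCP pose, the force and the opening at its end, in the units of the state.
- readout.get_obs(): the state, without advancing time (a new reading comes with each control period).
- viewer.get_image(name): name is "scene" or "top" or "wrist"; returns the picture (384x512x3 uint8, blue, green, red); there is no depth.
- viewer.calibration(name): a dict with "camera_matrix" (3x3 intrinsics, pixels), "R" (3x3) and "t" (3): a world point X has camera coordinates R X + t. Camera axes: x right, y down, z forward; pixel columns grow to the right and rows downward; lengths in m; the calibration is good to about 2 mm. The wrist camera is an equidistant fisheye: a pixel r from the principal point sees the ray r / f radians off the axis. A picture is of the moment at which its call begins: read the wrist's pose just before it. calibration takes no time and is no camera call; for the wrist camera it gives the pose at the moment of the call.
- ctrl.finish_job(): hands the job in, once; it reports no verdict.
Trained networks look in the newest picture that a camera, given by its name, has taken for a name from the list of things; names that differ only in an ending like _2 or _b are one class to them, and where a whole thing is asked for, a point or a joint stands for the part that bears it (a point fixed in the world has none). Each returns a list of dicts, best first, with "confidence" (0 to 1); they miss things now and then, are a little off and sometimes report something else, mostly with a low value. They report only what shows in the picture. A call takes as long as a camera call. They do not tell look-alikes from the thing itself.
- nets.masks_of(camera, thing): "region" (384x512 bool, what is visible of it) and "box" ([left, top, right, bottom] in pixels, round what is visible of it).
- nets.pinpoint(camera, thing): "at" ([column, row] in pixels: a listed point, or the origin of a listed thing).
The state is a dict: "t": time; "q": joint angles; "dq": joint speeds; "effort": joint torques, N m; "tool_pos": TCP position; "tool_rot": TCP orientation; "contact_force": force on the tool from outside, world axes, zero at the start; "wrist_torque": the same for the moment, N m; "opening": finger opening in m.
Only numpy, scipy, OpenCV 4.12 (cv2) and the standard library are available. Lean on these libraries where they do the work, as an engineer would, in place of code of your own. Each camera call takes 0.05 s, during which the arm holds its last target. There are 200 camera calls.

## Task

First turn the fixture's round faceplate by its yellow knob until the white mark points straight at the red pointer. Then take the tonearm off its rack and press it down past the two brass spring gates into the saddles, silver head at the blue saddle's end, so that both gates spring shut over it and the mark still points at the pointer. Leave the other loose things where they are.

Things in the scene. Friction and masses are not known exactly. Their poses are not given: they have to be found in the camera images.
- fixture: Fixed blue fixture, base 230 (x) x 180 (y) x 16 mm; origin: centre of its underside, z up. Carries a faceplate, a 190 mm disc 14 mm thick, centre of its face 115 mm above the origin, inclined 30 degrees to look up and to the fixture's -x (the robot's side): in the fixture frame the outward normal is (-0.5, 0, 0.866), up-slope is (0.866, 0, 0.5).
- pointer (a point): Tip of the fixed red pointer, at the upper edge of the disc, 93 mm up-slope of the face's centre; it stands 4 mm proud of the face.
- plate (a joint): Faceplate angle, rad, counter-clockwise positive seen looking at the face. 0: mark at the pointer, knob lowest on the slope, saddles level side by side. Starts between 0.6 and 2.6; stops at -0.6 and 3.2. Friction about 0.28 N m (3.5 N at the knob); stays where it is left.
- plate_center (a point): Centre of the face, turning with it. z: outward normal; x: towards the white mark (bar 62 x 7 mm, out to the rim); y: towards the blue saddle. Knob at x = -80 mm.
- knob (a point): Where to grip the knob: round yellow handle 18 mm in diameter, standing along the face normal, from 15 to 55 mm above the face; this point is on its axis, 42 mm above the face, 80 mm from the plate's axis. Fixed to the plate; it can turn between the fingers.
- saddle_blue (a point): Blue U-shaped saddle on the plate, at plate y = +52 mm, 16 mm thick in y, 57 mm high over the face. Channel along plate y, open outwards, 30 mm wide (plate x -15 to 15), floor 19 mm above the face. This point: axis of a tube lying mid-channel, 26 mm above the face. A released tube may roll to the lower wall.
- saddle_plain (a point): The same for the plain aluminium saddle, at plate y = -52 mm. Between the saddles there are 88 mm of bare face.
- gate_blue (a joint): Brass spring flap of the blue saddle, hinged at plate x = +15 mm, 54 mm above the face, reaching 24 mm across the channel, 12 mm wide. 0: shut, level with the face; it cannot open outwards. A part pressed in swings it inwards, up to 1.5 rad (3 to 6 N), and it springs back once the tube is below it: tube axis down to 26 mm above the face.
- gate_plain (a joint): The same flap on the plain aluminium saddle.
- tonearm: Loose tonearm, about 0.16 kg, 205 mm: black tube 14 mm in diameter; origin on its axis at the middle, near its centre of mass; x along the tube to the silver head. Bare tube from x = -72 to 70 mm; head block 38 x 22 x 14 mm at x = 70 to 108; brass tail 26 mm in diameter at x = -97 to -72. Starts level in the rack, axis 55 mm above the table. Only bare tube fits the saddles.
- tonearm_head (a point): Centre of the silver head, 89 mm from the tonearm's origin.
- tray: Fixed grey tray 220 (x) x 200 (y) mm, rim 14 mm high, floor 4 mm; origin: centre of its underside. Two black rack posts 30 (x) x 12 (y) mm at y = +50 and -50 mm carry the tonearm along y, head to +y; channel floor 48 mm, post tops 57 mm above the table. It lifts straight out.
- weight: Bystander: spare brass counterweight, 48 mm across, 36 high, standing in the tray on its +x side. Origin: centre of its underside. Leave it alone.
- bearing: Bystander: steel bearing ring, 44 mm across, 14 high, lying in the tray on its -x side. Origin: centre of its underside. Leave it alone.
- oil: Bystander: amber oil bottle, 48 mm across, 130 high, between robot and work. Origin: centre of its underside. Leave it alone.
- jar: Bystander: clear jar, 64 mm across, 75 high, behind the work. Origin: centre of its underside. Leave it alone.
- driver: Bystander: red screwdriver, 190 mm, lying at the left. Origin: centre of its underside. Leave it alone.
- spray: Bystander: green bottle with white cap, 48 mm across, 160 high, standing between fixture and tray. Origin: centre of its underside. Leave it alone.
- block: Bystander: aluminium block 90x50x40 mm at the right. Origin: centre of its underside. Leave it alone.
Not all that is in view belongs to the job. What is shaped like the tonearm but green or turquoise is not meant.

How it is judged:
By the outcome, as a careful person would: the job done as asked, in the order asked, and still so for the second after the job is handed in, with the robot touching nothing.
It also fails if it takes over 64 s, if anything falls off the work surface, if the arm or the gripper's body presses on something with over 40 N, if the wrist force passes 120 N, or if a joint passes its speed limit or range.

## Working session

There is one attempt and no reset: what is moved stays moved. The work goes in short steps, Python scripts to look and compute and a tool call to move; the robot and the scene stay as the last step left them, time stands still between calls to the robot, and variables do not carry over. Pictures are saved under pics/ and viewed, about 8 in all and at most 12, crops included, and the job is handed in when it is done.

Besides the shell and the picture viewer there is one more tool, called after ">>>" as name([rows], argument=value, ...), one row to a line, values as JSON. step_arm: Moves the arm, as the interface text tells. Its arguments: {"type":"object","properties":{"moves":{"type":"array","items":{"type":"array","items":{"type":"array","items":{"type":"number"}}}},"grip":{"type":"number"},"squeeze":{"type":"number"}},"required":["moves"]}

```bash
mkdir -p pics; cat > h.py <<'E'
import numpy as np, cv2
from scipy.spatial.transform import Rotation as Rn
from station import readout, viewer, ctrl, nets
def ray(cam,px):
    c=viewer.calibration(cam);K=np.array(c["camera_matrix"]);R=np.array(c["R"]);t=np.array(c["t"])
    u=np.array([(px[0]-K[0,2])/K[0,0],(px[1]-K[1,2])/K[1,1]])
    if cam=="wrist":
        r=np.linalg.norm(u); d=np.array([*(u/max(r,1e-9)*np.sin(r)),np.cos(r)])
    else: d=np.array([*u,1.])
    return -R.T@t, R.T@d/np.linalg.norm(d)
def atz(cam,px,z):
    o,d=ray(cam,px); return o+d*(z-o[2])/d[2]
def tri(obs):
    A=np.zeros((3,3));b=np.zeros(3);L=[ray(*o) for o in obs]
    for o,d in L:
        P=np.eye(3)-np.outer(d,d);A+=P;b+=P@o
    x=np.linalg.solve(A,b);return x,[float(np.linalg.norm((np.eye(3)-np.outer(d,d))@(x-o))) for o,d in L]
def proj(cam,X):
    c=viewer.calibration(cam);K=np.array(c["camera_matrix"]);p=np.array(c["R"])@X+np.array(c["t"])
    if cam=="wrist":
        r=np.hypot(p[0],p[1]);th=np.arctan2(r,p[2]);u=p[:2]/max(r,1e-9)*th
    else:u=p[:2]/p[2]
    return np.array([K[0,0]*u[0]+K[0,2],K[1,1]*u[1]+K[1,2]])
E
python3 - <<'E'
from h import *
a=viewer.get_image("scene");b=viewer.get_image("top")
cv2.imwrite("pics/a.png",a);cv2.imwrite("pics/b.png",b)
for th in ["fixture","pointer","plate_center","knob","saddle_blue","saddle_plain","tonearm","tonearm_head","tray","spray","oil","weight"]:
    for c in ["scene","top"]:
        print(th,c,[(np.round(d["at"],1).tolist(),round(d["confidence"],2)) for d in nets.pinpoint(c,th)[:3]])
for c in ["scene","top"]: print(c,ray(c,(256,192)))
print(readout.get_obs())
E
```

```text
fixture scene [([320.5, 267.8], 0.67)]
fixture top [([151.8, 189.2], 0.69)]
pointer scene [([308.2, 232.9], 0.75), ([330.0, 238.5], 0.16)]
pointer top [([144.7, 158.9], 0.61)]
plate_center scene [([328.8, 236.9], 0.75), ([242.6, 221.7], 0.69)]
plate_center top [([139.5, 184.4], 0.65)]
knob scene [([310.3, 215.0], 0.59)]
knob top [([160.2, 188.1], 0.66), ([135.9, 172.1], 0.15)]
saddle_blue scene [([339.2, 230.5], 0.94)]
saddle_blue top [([143.1, 199.9], 0.84)]
saddle_plain scene [([324.1, 230.2], 0.97)]
saddle_plain top [([138.2, 171.7], 0.76), ([203.6, 232.8], 0.49)]
tonearm scene [([187.7, 160.6], 0.57), ([233.5, 168.3], 0.55)]
tonearm top [([343.1, 274.7], 0.86), ([270.4, 183.1], 0.57), ([402.3, 234.9], 0.53)]
tonearm_head scene [([228.0, 220.5], 0.64), ([193.9, 155.8], 0.64), ([247.3, 163.8], 0.54)]
tonearm_head top [([251.5, 168.0], 0.82), ([412.4, 262.3], 0.71), ([345.4, 301.5], 0.69)]
tray scene [([222.8, 221.2], 0.71), ([202.4, 181.3], 0.26)]
tray top [([271.5, 184.1], 0.58)]
spray scene [([254.7, 252.1], 0.81)]
spray top [([206.9, 172.1], 0.48)]
oil scene [([199.9, 183.2], 0.
[... 336 characters left out ...]
04612212, -0.98720033]))
{'t': 1.3, 'q': array([ 1.01400318e+00,  5.26784364e-02,  1.61288488e+00,  2.64525915e-05,
        1.47595480e+00, -1.19004812e-01]), 'dq': array([ 1.54161880e-03,  7.73381289e-04,  1.88243178e-03, -1.20653008e-03,
        3.33965356e-03,  3.34951050e-05]), 'effort': array([-1.07805149e-04, -3.93690956e+01, -3.70450294e+01, -2.30091182e-04,
        7.13909558e-04, -3.25079066e-05]), 'tool_pos': array([0.26495719, 0.56606031, 0.231326  ]), 'tool_rot': array([-2.65077540e+00, -1.68601375e+00, -8.76503005e-05]), 'contact_force': array([-0.29779914, -0.07545508,  0.72462076]), 'wrist_torque': array([ 0.0661613 ,  0.01672214, -0.04528066]), 'opening': 0.08519281287842409}
```

View pics/a.png

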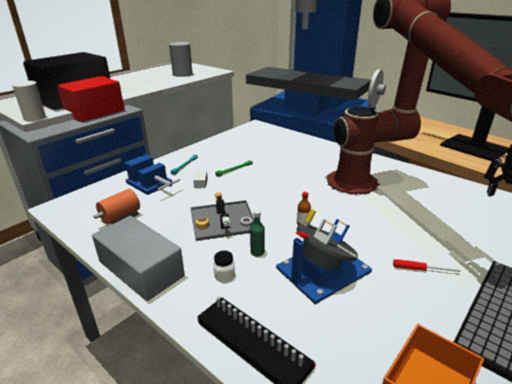

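View pics/b.png

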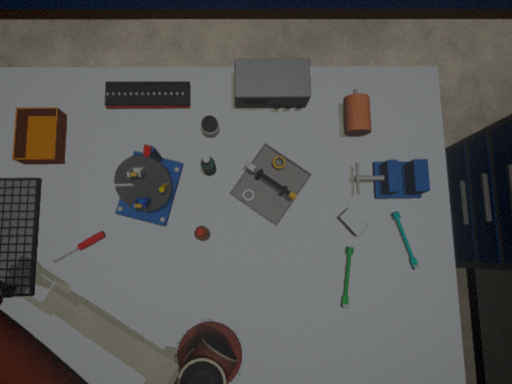

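The top picture shows the fixture at (150,188), with the mark pointing left. The black tonearm in the tray is at (270,183), head at (251,168) and brass tail at (292,196). The look-alikes are green (348,277) and turquoise (405,240), so only the black one, which lies in the rack, fits. I'll confirm that in a crop from close by.

```bash
python3 - <<'E'
from h import *
for n,s,t in [("pointer",(308.2,232.9),(144.7,158.9)),("center",(328.8,236.9),(139.5,184.4)),("knob",(310.3,215),(160.2,188.1)),("blue",(339.2,230.5),(143.1,199.9)),("plain",(324.1,230.2),(138.2,171.7)),("head",(228,220.5),(251.5,168))]:
    x,r=tri([("scene",s),("top",t)]);print(n,x.round(3),np.round(r,3))
print("tonearm",atz("top",(270.4,183.1),.055),atz("top",(251.5,168),.055))
print("fix",atz("top",(151.8,189.2),0),"spray",atz("top",(206.9,172.1),0),"tray",atz("top",(271.5,184.1),0), "oil",atz("scene",(303,224),0))
a=viewer.get_image("top")
A=cv2.resize(a[135:235,100:220],None,fx=5,fy=5,interpolation=cv2.INTER_CUBIC)
m=nets.masks_of("top","fixture")[0]["region"]
# blue-base corners
hsv=cv2.cvtColor(a,cv2.COLOR_BGR2HSV); b=((hsv[...,0]>100)&(hsv[...,0]<125)&(hsv[...,1]>120)).astype(np.uint8); b[:, :100]=0;b[:,200:]=0;b[:140]=0;b[232:]=0
pts=cv2.findNonZero(b); q=cv2.boxPoints(cv2.minAreaRect(pts)); print("rect",q)
for p in q: print(atz("top",p,.016).round(3))
cv2.imwrite("pics/c.png",A)
E
```

```text
pointer [0.626 0.188 0.167] [0.003 0.003]
center [0.553 0.213 0.123] [0.002 0.002]
knob [0.536 0.138 0.158] [0.005 0.005]
blue [0.5   0.209 0.114] [0.005 0.005]
plain [0.585 0.21  0.163] [0. 0.]
head [ 0.615 -0.145  0.052] [0.003 0.003]
tonearm [ 0.56344988 -0.21066825  0.055     ] [ 0.61643289 -0.14733221  0.055     ]
fix [0.55597443 0.20118312 0.        ] spray [0.6150651  0.00861575 0.        ] tray [ 0.56954064 -0.21903969  0.        ] oil [0.40136074 0.02375875 0.        ]
rect [[115.811325 212.66035 ]
 [135.8868   142.39622 ]
 [184.62263  156.32076 ]
 [164.54716  226.58488 ]]
[0.473 0.319 0.016]
[0.721 0.257 0.016]
[0.669 0.086 0.016]
[0.423 0.152 0.016]
```

View pics/c.png

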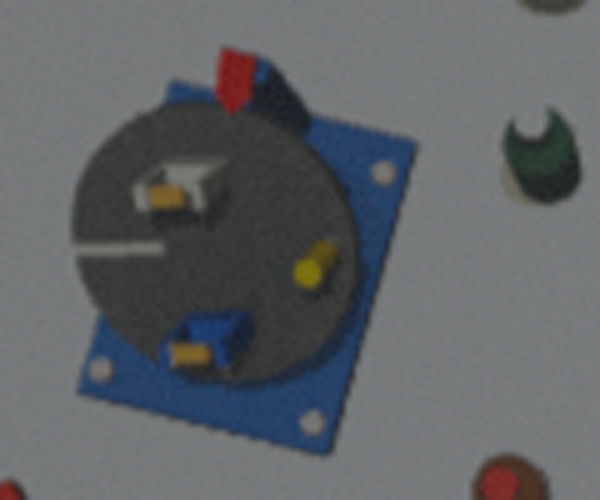

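The crop shows the mark pointing left (115,248), the pointer at (232,100), the knob at (310,270), and base corners at (415,140), (330,455), (78,393) and (172,82).

```bash
python3 - <<'E'
from h import *
P=[atz("top",(100+x/5-.4,135+y/5-.4),.016)[:2] for x,y in [(415,140),(330,455),(78,393),(172,82)]]
print(np.round(P,4)); c=(P[0]+P[2])/2; ex=P[0]-P[1]; ey=P[2]-P[1]
y1=np.arctan2(ex[1],ex[0]);y2=np.arctan2(-ey[0],ey[1]);print(c,np.linalg.norm(ex),np.linalg.norm(ey),y1,y2)
print(viewer.calibration("wrist"))
E
```

```text
[[0.6466 0.0924]
 [0.4267 0.1483]
 [0.4714 0.3209]
 [0.6899 0.2627]]
[0.55899912 0.20661775] 0.22682667902020548 0.17825929403251164 -0.2491013982756406 -0.25346213388619915
{'camera_matrix': array([[297.31863964,   0.        , 252.47077389],
       [  0.        , 297.31863964, 193.95472791],
       [  0.        ,   0.        ,   1.        ]]), 'R': array([[ 4.22866449e-01,  9.06192001e-01, -1.52447987e-04],
       [ 8.61845617e-01, -4.02120609e-01,  3.09064956e-01],
       [ 2.80010889e-01, -1.30824587e-01, -9.51040919e-01]]), 't': array([-0.62482891, -0.0403324 ,  0.38053803])}
```

>>> step_arm([
  [[2.2,-3,1.5,0.11],[2.2,-3,1.5,0.11],[2.2,-3,1.5,0],[2.2,-3,1.5,0],[2.2,-3,1.5,0],[2.2,-3,1.5,0],[2.2,-3,1.5,0],[2.2,-3,1.5,0],[2.2,-3,1.5,0],[2.2,-3,1.5,0]],
], grip=0.5)

```text
t: 2.23
tool_pos: [0.4856, 0.2644, 0.3823]
tool_rot: [2.45, 1.967, 0.001]
contact_force: [0.7, -0.1, 0.2]
opening: 0.0426
```

```bash
cat >> h.py <<'E'
def model(cx,cy,yaw,th):
    R=Rn.from_euler('z',yaw).as_matrix(); o=np.array([cx,cy,0])
    up=np.array([.866,0,.5]);n=np.array([-.5,0,.866]);y=np.array([0,1.,0]);c=np.array([0,0,.115])
    px=up*np.cos(th)+y*np.sin(th);py=-up*np.sin(th)+y*np.cos(th)
    d=dict(pointer=c+.093*up+.004*n,plate_center=c,knob=c-.08*px+.042*n,saddle_blue=c+.052*py+.026*n,saddle_plain=c-.052*py+.026*n,mark=c+.095*px,mark0=c+.033*px,
      k55=c-.08*px+.055*n,c1=np.array([.115,.09,.016]),c2=np.array([-.115,.09,.016]),c3=np.array([-.115,-.09,.016]),c4=np.array([.115,-.09,.016]))
    return {k:o+R@v for k,v in d.items()}
E
python3 - <<'E'
from h import *
from scipy.optimize import least_squares
w=viewer.get_image("wrist")
obs={}
for th in ["pointer","plate_center","knob","saddle_blue","saddle_plain"]:
    r=nets.pinpoint("wrist",th);print(th,[(np.round(d["at"],1).tolist(),round(d["confidence"],2)) for d in r[:3]])
    if r and r[0]["confidence"]>.5: obs[th]=r[0]["at"]
cal=viewer.calibration("wrist")
def f(p): 
    m=model(*p); return np.concatenate([proj("wrist",m[k])-v for k,v in obs.items()])
s=least_squares(f,[.559,.2066,-.25,1.4],loss="soft_l1",x_scale=[.01,.01,.1,.1]);print(s.x,s.fun.round(1))
m=model(*s.x)
for k,v in m.items():
    u=proj("wrist",v); cv2.drawMarker(w,tuple(int(round(a)) for a in u),(255,0,255),cv2.MARKER_CROSS,8,1)
cv2.imwrite("pics/d.png",cv2.resize(w,(800,600)));print(m["knob"])
E
```

```text
pointer [([223.6, 273.3], 0.58)]
plate_center [([226.9, 208.9], 0.94), ([217.4, 173.2], 0.27)]
knob [([169.8, 217.5], 0.76)]
saddle_blue [([214.5, 173.1], 0.93), ([116.6, 134.7], 0.35)]
saddle_plain [([232.1, 242.1], 0.86)]
[ 0.55016038  0.21165287 -0.23556004  1.83460601] [ 0.1 -0.5 -1.2  0.4 -3.4  0.6  1.6 -1.7  0.9  0.6]
[0.52928184 0.13723833 0.16180241]
```

View pics/d.png

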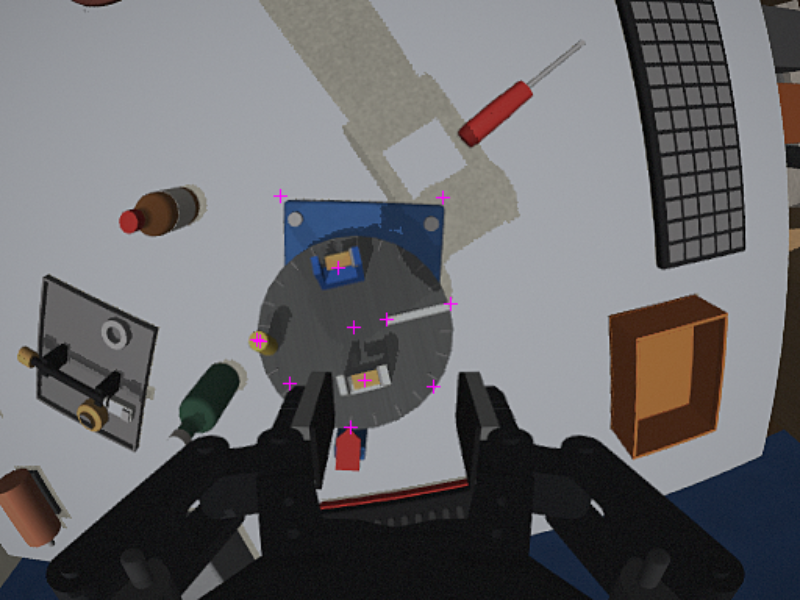

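The wrist picture shows the fixture with its near corners at (285,201) and (444,206), the mark running (387,321) to (451,306), and the pointer tip at (349,430). The knob is at (258,341). I'll refit with those.

```bash
python3 - <<'E'
from h import *
from scipy.optimize import least_squares
s=1.5625
W={k:np.array(v)/s for k,v in dict(c3=(285,201),c2=(444,206),mark0=(387,321),mark=(451,306),pointer=(349,430)).items()}
W.update(knob=np.array((169.8,217.5)),saddle_plain=np.array((232.1,242.1)),saddle_blue=np.array((214.5,173.1)),plate_center=np.array((226.9,208.9)))
T={k:np.array((100+x/5-.4,135+y/5-.4)) for k,(x,y) in dict(c4=(415,140),c3=(330,455),c2=(78,393),pointer=(232,112),mark=(75,248),mark0=(163,248)).items()}
def f(p):
    m=model(*p); return np.concatenate([proj("wrist",m[k])-v for k,v in W.items()]+[1.5*(proj("top",m[k])-v) for k,v in T.items()])
r=least_squares(f,[.555,.2066,-.25,1.7],loss="soft_l1",x_scale=[.01,.01,.1,.1]);print(r.x,r.fun.round(1))
m=model(*r.x);print({k:v.round(4) for k,v in m.items()})
print(readout.get_obs()["tool_pos"],m["knob"]-readout.get_obs()["tool_pos"])
E
```

```text
[ 0.55411928  0.21039766 -0.24960547  1.84131585] [-2.6 -1.8 -0.  -2.6 -0.5  1.3 -1.3  1.2 -0.5 -0.  -3.3  3.   0.6  3.4
  1.8  1.  -1.4  3.  -1.   1.4 -1.5  2.8 -2.4  2.9 -2.1  0.5 -2.   0.7
 -0.9  0.1]
{'pointer': array([0.6302, 0.191 , 0.165 ]), 'plate_center': array([0.5541, 0.2104, 0.115 ]), 'knob': array([0.5327, 0.1363, 0.1621]), 'saddle_blue': array([0.496 , 0.2109, 0.1125]), 'saddle_plain': array([0.587 , 0.2164, 0.1626]), 'mark': array([0.5554, 0.3045, 0.1023]), 'mark0': array([0.5546, 0.2431, 0.1106]), 'k55': array([0.5264, 0.1379, 0.1733]), 'c1': array([0.6878, 0.2692, 0.016 ]), 'c2': array([0.4649, 0.326 , 0.016 ]), 'c3': array([0.4205, 0.1516, 0.016 ]), 'c4': array([0.6433, 0.0948, 0.016 ])}
[0.48430944 0.26660141 0.38049573] [ 0.04835768 -0.13029115 -0.21843444]
```

>>> step_arm([
  [[1.2,-3.25,-1,-0.01],[1.2,-3.25,-1,-0.01],[1.2,-3.25,-1,-0.01],[1.2,-3.25,-1,0],[0,0,-3.5,0],[0,0,-3.5,0],[0,0,-3.5,0],[0,0,-3.5,0],[0,0,-3.0,0],[0,0,-2.4,0]],
])

```text
t: 3.37
tool_pos: [0.5303, 0.1374, 0.1431]
tool_rot: [-2.474, -1.931, 0.006]
contact_force: [-0.8, 0.6, -0.2]
opening: 0.0429
```

>>> step_arm([
  [[0,0,0,0],[0,0,0,0],[0,0,0,0],[0,0,0,0],[0,0,0,0]],
], grip=1, squeeze=40)

```text
t: 3.78
tool_pos: [0.5321, 0.1358, 0.1463]
tool_rot: [-2.478, -1.931, 0.004]
contact_force: [1.9, -4.6, -14.0]
opening: 0.0174
```

```bash
python3 - <<'E'
from h import *
p=[model(.5541,.2104,-.2496,t)["knob"]*100 for t in np.linspace(1.84,0,21)]
print(np.diff(np.round(np.array(p)-p[0],2),axis=0).round(2).tolist())
E
```

```text
[[-0.64, -0.0, -0.36], [-0.64, 0.06, -0.36], [-0.62, 0.13, -0.37], [-0.61, 0.19, -0.37], [-0.58, 0.26, -0.36], [-0.56, 0.32, -0.36], [-0.53, 0.38, -0.35], [-0.49, 0.44, -0.33], [-0.45, 0.48, -0.32], [-0.4, 0.54, -0.31], [-0.36, 0.58, -0.28], [-0.3, 0.61, -0.26], [-0.26, 0.65, -0.23], [-0.19, 0.68, -0.21], [-0.14, 0.7, -0.18], [-0.09, 0.72, -0.15], [-0.02, 0.72, -0.11], [0.04, 0.73, -0.09], [0.09, 0.73, -0.05], [0.16, 0.72, -0.01]]
```

>>> step_arm([
  [[-0.64,0.0,-0.36,0],[-0.64,0.06,-0.36,0],[-0.62,0.13,-0.37,0],[-0.61,0.19,-0.37,0],[-0.58,0.26,-0.36,0],[-0.56,0.32,-0.36,0],[-0.53,0.38,-0.35,0],[-0.49,0.44,-0.33,0],[-0.45,0.48,-0.32,0],[-0.4,0.54,-0.31,0]],
])

```text
t: 4.62
tool_pos: [0.4749, 0.1583, 0.1114]
tool_rot: [2.476, 1.924, -0.024]
contact_force: [-10.5, -25.7, -4.7]
opening: 0.0165
```

>>> step_arm([
  [[-0.36,0.58,-0.28,0],[-0.3,0.61,-0.26,0],[-0.26,0.65,-0.23,0],[-0.19,0.68,-0.21,0],[-0.14,0.7,-0.18,0],[-0.09,0.72,-0.15,0],[-0.02,0.72,-0.11,0],[0.04,0.73,-0.09,0],[0.09,0.73,-0.05,0],[0,0,0,0]],
])

```text
t: 5.45
tool_pos: [0.4566, 0.2255, 0.0914]
tool_rot: [-2.469, -1.923, 0.028]
contact_force: [-15.5, 1.6, -16.1]
opening: 0.0165
```

```bash
python3 - <<'E'
from h import *
w=viewer.get_image("wrist")
for th in ["pointer","plate_center","saddle_blue","saddle_plain"]:
    r=nets.pinpoint("wrist",th);print(th,[(np.round(d["at"],1).tolist(),round(d["confidence"],2)) for d in r[:2]])
m=model(.5541,.2104,-.2496,.09)
for k,v in m.items(): cv2.drawMarker(w,tuple(int(round(a)) for a in proj("wrist",v)),(255,0,255),cv2.MARKER_CROSS,6,1)
print({k:proj("wrist",m[k]).round(1) for k in["pointer","mark","mark0","saddle_blue","saddle_plain"]})
cv2.imwrite("pics/e.png",cv2.resize(w[100:384,80:430],None,fx=2.1,fy=2.1))
E
```

```text
pointer []
plate_center []
saddle_blue []
saddle_plain []
{'pointer': array([263.6, 492.5]), 'mark': array([274.7, 490.5]), 'mark0': array([269.4, 432.6]), 'saddle_blue': array([353.5, 398.3]), 'saddle_plain': array([180.5, 413.5])}
```

View pics/e.png

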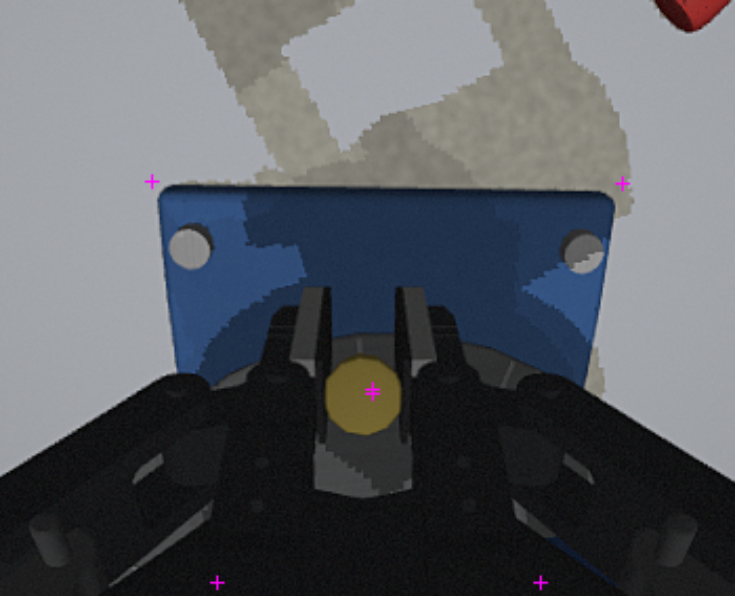

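The wrist picture shows the knob between the fingers at (362,395), but the gripper hides the mark. About 0.12 rad remains, so I'll finish the turn, release and look from above.

>>> step_arm([
  [[0.07,0.31,-0.02,0],[0.07,0.31,0,0],[0.07,0.31,0,0],[0,0,0,0],[0,0,0,0],[0,0,0,0]],
])

```text
t: 6.2
tool_pos: [0.459, 0.2343, 0.0914]
tool_rot: [-2.47, -1.922, 0.027]
contact_force: [-15.0, 0.1, -15.8]
opening: 0.0164
```

>>> step_arm([
  [[0,0,0,0],[0,0,0,0],[0,0,0,0],[0,0,2,0],[0,0,4,0],[0,0,4,0],[0,0,4,0],[0,0,4,0],[0,0,4,0],[0,0,0,0]],
], grip=0.5)

```text
t: 7.03
tool_pos: [0.4717, 0.2361, 0.331]
tool_rot: [2.473, 1.925, 0.033]
contact_force: [0.4, 1.1, 1.3]
opening: 0.0431
```

```bash
cat > look.py <<'E'
import sys
from h import *
w=viewer.get_image("wrist")
for th in ["pointer","plate_center","knob","saddle_blue","saddle_plain"]:
    r=nets.pinpoint("wrist",th);print(th,[(np.round(d["at"],1).tolist(),round(d["confidence"],2)) for d in r[:2]])
print(readout.get_obs()["tool_pos"])
m=model(.5541,.2104,-.2496,0)
print({k:proj("wrist",m[k]).round(1) for k in["pointer","mark","mark0","knob","plate_center","saddle_blue","saddle_plain"]})
p=proj("wrist",m["plate_center"]);x=int(np.clip(p[0]-100,0,312));y=int(np.clip(p[1]-75,0,234))
print("crop",x,y);cv2.imwrite(sys.argv[1],cv2.resize(w[y:y+150,x:x+200],None,fx=4,fy=4,interpolation=cv2.INTER_CUBIC))
E
python3 look.py pics/f.png
```

```text
pointer [([246.0, 294.0], 0.72)]
plate_center [([250.2, 222.9], 0.8), ([205.8, 222.5], 0.25)]
knob [([248.9, 157.1], 0.67)]
saddle_blue [([284.2, 227.4], 0.81)]
saddle_plain []
[0.46710659 0.2344135  0.3152438 ]
{'pointer': array([250.8, 310. ]), 'mark': array([250.8, 311. ]), 'mark0': array([251. , 263.4]), 'knob': array([251.2, 168.2]), 'plate_center': array([251. , 237.8]), 'saddle_blue': array([294.1, 236.2]), 'saddle_plain': array([207.9, 235.9])}
crop 151 162
```

View pics/f.png

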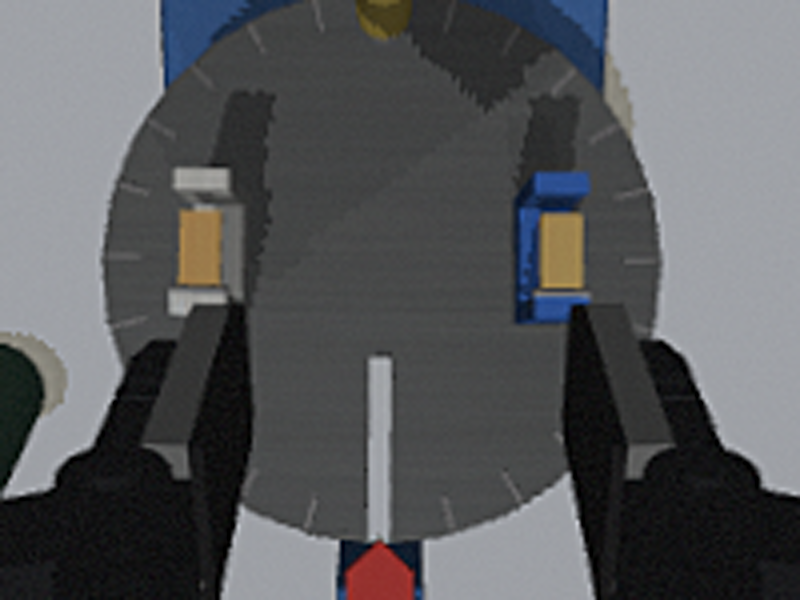

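The picture shows the mark from (380,357) to (379,540), ending right at the pointer tip (379,543), so the plate is aligned. The arm was still settling, so I'll take a settled measurement to refine the fixture pose, then move on.

```bash
python3 - <<'E'
from h import *
from scipy.optimize import least_squares
viewer.get_image("wrist");o1=readout.get_obs()["tool_pos"];obs={}
w=viewer.get_image("wrist");cv2.imwrite("pics/g_unviewed.png",w)
for th in ["pointer","plate_center","knob","saddle_blue","saddle_plain"]:
    r=nets.pinpoint("wrist",th)
    if r and r[0]["confidence"]>.5: obs[th]=np.array(r[0]["at"])
print(o1,readout.get_obs()["tool_pos"],obs)
# red pointer tip: topmost red pixel ; mark: white pixels around predicted
m=model(.5541,.2104,-.2496,0);print({k:proj("wrist",m[k]).round(1) for k in list(obs)+["mark0"]})
hsv=cv2.cvtColor(w,cv2.COLOR_BGR2HSV);red=((hsv[...,0]<8)|(hsv[...,0]>172))&(hsv[...,1]>130)&(hsv[...,2]>80)
red[:260]=0;red[:,:220]=0;red[:,290:]=0;ys,xs=np.nonzero(red);print("redtip",ys.min(),xs[ys==ys.min()])
def f(p): 
    m=model(p[0],p[1],p[2],0);return np.concatenate([proj("wrist",m[k])-v for k,v in obs.items()])
r=least_squares(f,[.5541,.2104,-.25],loss="soft_l1",x_scale=[.01,.01,.1]);print(r.x,r.fun.round(1))
E
```

```text
[0.46703328 0.23438011 0.31494193] [0.46742183 0.23450397 0.31607093] {'pointer': array([251.6, 308.2]), 'plate_center': array([247.7, 233.2]), 'knob': array([252.6, 167.1]), 'saddle_blue': array([291.5, 240.3]), 'saddle_plain': array([364.3,  56.8])}
{'pointer': array([250.6, 309.3]), 'plate_center': array([250.8, 237.1]), 'knob': array([250.9, 167.6]), 'saddle_blue': array([293.8, 235.5]), 'saddle_plain': array([207.7, 235.2]), 'mark0': array([250.7, 262.7])}
redtip 311 [249]
[ 0.55189293  0.20917365 -0.29491631] [-5.200e+00 -1.000e-01  1.800e+00  2.600e+00  3.000e-01 -9.000e-01
  1.300e+00 -4.300e+00 -1.577e+02  1.753e+02]
```

>>> step_arm([
  [[0,0,4,-0.12],[1,-3,1,-0.12],[1,-3.5,0,-0.12],[1,-3.9,0,-0.12],[1,-3.9,0,-0.12],[1,-3.9,0,-0.12],[1,-3.9,0,-0.12],[1,-3.9,0,-0.12],[0,-3.9,0,-0.12],[0,-3.9,0,-0.12]],
])

```text
t: 8.52
tool_pos: [0.5375, -0.1055, 0.3663]
tool_rot: [-3.136, -0.184, 0.0]
contact_force: [0.3, 0.5, 0.6]
opening: 0.0427
```

>>> step_arm([
  [[0,-2.5,0,-0.12],[0,-2.5,0,-0.12],[0,-2.5,0,-0.12],[0,0,0,-0.12],[0,0,0,-0.12],[0,0,0,-0.12],[0,0,0,-0.12],[0,0,0,0],[0,0,0,0]],
])

```text
t: 9.27
tool_pos: [0.5376, -0.1785, 0.3665]
tool_rot: [-2.943, 1.098, 0.0]
contact_force: [-0.1, -0.3, 0.2]
opening: 0.0429
```

```bash
python3 - <<'E'
from h import *
w=viewer.get_image("wrist")
for th in ["tonearm","tonearm_head","tray"]:
    for d in nets.pinpoint("wrist",th)[:3]:
        print(th,np.round(d["at"],1),round(d["confidence"],2),atz("wrist",d["at"],0 if th=="tray" else .055).round(4))
print(readout.get_obs()["tool_pos"])
p=proj("wrist",np.array([.5635,-.2107,.055]));x=int(np.clip(p[0]-100,0,312));y=int(np.clip(p[1]-75,0,234));print(x,y)
cv2.imwrite("pics/g.png",cv2.resize(w[y:y+150,x:x+200],None,fx=4,fy=4,interpolation=cv2.INTER_CUBIC))
E
```

```text
tonearm [239.6 329.8] 0.84 [ 0.2799 -0.435   0.055 ]
tonearm [284.3 157.8] 0.64 [ 0.5686 -0.2177  0.055 ]
tonearm [335.6 348.9] 0.42 [ 0.3935 -0.6311  0.055 ]
tonearm_head [277.6  96.6] 0.98 [ 0.6217 -0.1384  0.055 ]
tray [280.9 147.1] 0.89 [ 0.5737 -0.2113  0.    ]
[ 0.53756832 -0.17838728  0.36656258]
178 81
```

View pics/g.png

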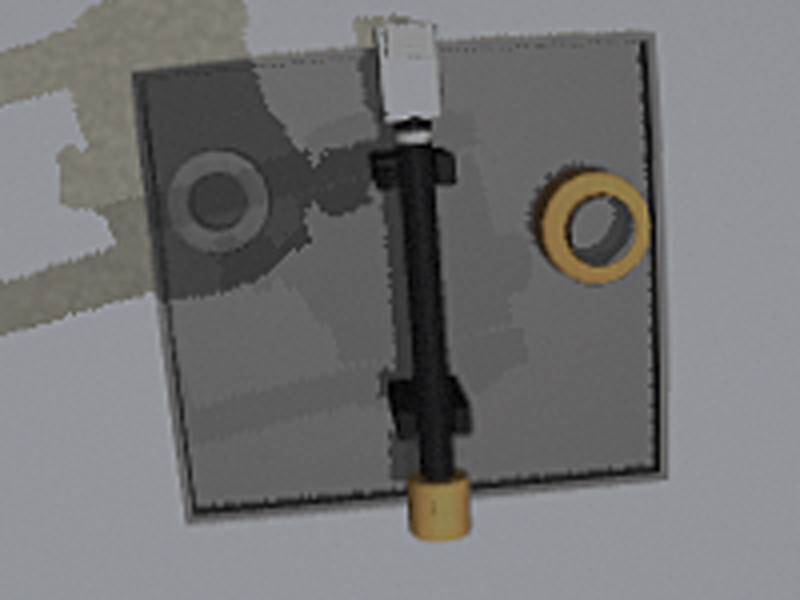

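The crop confirms the right part: black tube, silver head at (410,72) and brass tail at (440,507), resting on the posts at (415,168) and (430,408).

```bash
python3 - <<'E'
from h import *
g=lambda x,y:atz("wrist",(178+x/4-.4,81+y/4-.4),.055)
h,t,p1,p2=g(409,72),g(440,507),g(417,168),g(432,408)
print(h,t,p1,p2,np.linalg.norm(h-t),np.linalg.norm(p1-p2))
u=(h-t)/np.linalg.norm(h-t);ang=np.arctan2(u[1],u[0]);c=h-.089*u;c2=t+.0845*u;print(c,c2,(p1+p2)/2,"tube ang",ang)
o=readout.get_obs();X=Rn.from_rotvec(o["tool_rot"]).as_matrix()[:,0];print("jaw",np.arctan2(X[1],X[0]),"want",ang-np.pi/2,o["tool_pos"])
E
```

```text
[ 0.62237512 -0.14290884  0.055     ] [ 0.52065446 -0.28520461  0.055     ] [ 0.60090197 -0.17300452  0.055     ] [ 0.54464572 -0.25024477  0.055     ] 0.17491477592721322 0.09555533418337593
[ 0.57061769 -0.21531166  0.055     ] [ 0.56979494 -0.2164626   0.055     ] [ 0.57277384 -0.21162464  0.055     ] tube ang 0.9501708577017455
jaw -0.7154553153626566 want -0.6206254690931511 [ 0.53756832 -0.17838728  0.36656258]
```

>>> step_arm([
  [[1.12,-1.2,-2,0.032],[1.12,-1.2,-3,0.032],[1.12,-1.2,-3.5,0.031],[0,0,-4,0],[0,0,-4,0],[0,0,-4,0],[0,0,-4,0],[0,0,-2,0],[0,0,0,0],[0,0,0,0]],
])

```text
t: 10.3
tool_pos: [0.5704, -0.214, 0.1005]
tool_rot: [-2.991, 0.96, 0.004]
contact_force: [-0.0, -0.1, 0.1]
opening: 0.0427
```

>>> step_arm([
  [[0,0,-2,0],[0,0,-2,0],[0,0,-1.3,0],[0,0,-0.5,0],[0,0,0,0],[0,0,0,0],[0,0,0,0]],
])

```text
t: 10.88
tool_pos: [0.5724, -0.2151, 0.0455]
tool_rot: [2.99, -0.961, 0.005]
contact_force: [-0.0, 0.1, 1.1]
opening: 0.0428
```

>>> step_arm([
  [[0,0,0,0],[0,0,0,0],[0,0,0,0],[0,0,0,0],[0,0,0,0],[0,0,0,0]],
], grip=1, squeeze=80)

```text
t: 11.38
tool_pos: [0.572, -0.2149, 0.0448]
tool_rot: [2.99, -0.961, 0.003]
contact_force: [0.4, -0.2, 5.8]
opening: 0.0108
```

>>> step_arm([
  [[0,0,1,0],[0,0,2,0],[0,0,3.5,0],[0,0,4,0],[0,0,4,0],[0,0,4,0],[0,0,4,0],[0,0,4,0],[0,0,2,0],[0,0,0,0]],
])

```text
t: 12.22
tool_pos: [0.5727, -0.2152, 0.336]
tool_rot: [2.989, -0.961, 0.016]
contact_force: [0.3, 0.1, -0.7]
opening: 0.0108
```

```bash
python3 - <<'E'
from h import *
viewer.get_image("wrist");w=viewer.get_image("wrist")
o=readout.get_obs();T=o["tool_pos"];R=Rn.from_rotvec(o["tool_rot"]).as_matrix();print(o["tool_pos"],o["contact_force"],o["opening"])
for th in ["tonearm","tonearm_head"]: print(th,[(np.round(d["at"],1).tolist(),round(d["confidence"],2)) for d in nets.pinpoint("wrist",th)[:3]])
for back in (0,.01,.019): print(back,[proj("wrist",T+R@np.array([0,s,-back])).round(1).tolist() for s in (-.0845,-.072,.07,.089)], [proj("wrist",T+R@np.array([0,-s,-back])).round(1).tolist() for s in (-.0845,-.072,.07,.089)])
cv2.imwrite("pics/h.png",cv2.resize(w,(800,600)))
E
```

```text
[ 0.57087988 -0.21431052  0.32831653] [-0.15062312  0.08610509 -1.99832998] 0.011235033035021243
tonearm [([253.3, 262.0], 0.75)]
tonearm_head [([251.4, 79.3], 0.71)]
0 [[256.2, 88.1], [256.1, 114.7], [254.8, 343.4], [254.6, 361.1]] [[254.7, 357.1], [254.8, 345.4], [256.1, 119.0], [256.2, 78.6]]
0.01 [[256.4, 87.2], [256.3, 115.8], [254.8, 354.4], [254.7, 371.9]] [[254.7, 368.0], [254.8, 356.3], [256.3, 120.4], [256.4, 76.9]]
0.019 [[256.6, 86.2], [256.5, 117.0], [254.8, 364.9], [254.7, 382.2]] [[254.7, 378.3], [254.8, 366.9], [256.5, 121.9], [256.6, 75.1]]
```

View pics/h.png

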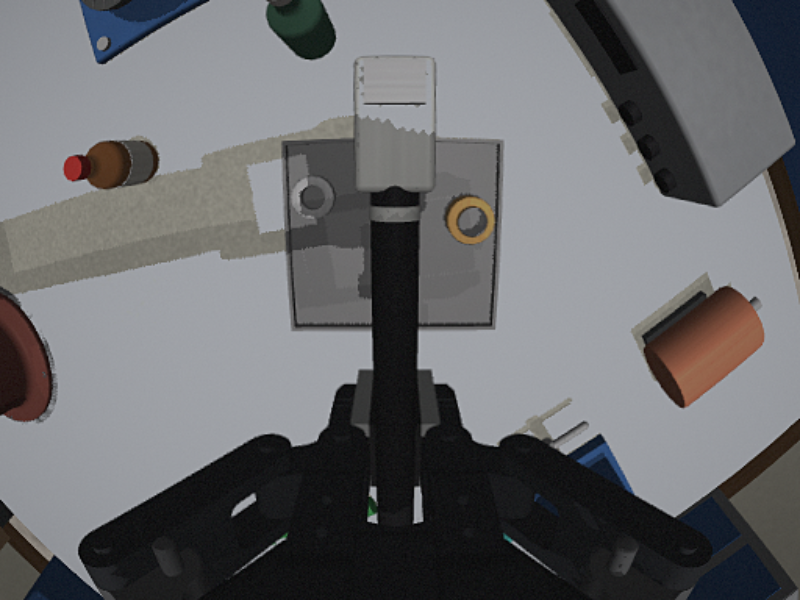

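The picture shows the tonearm gripped at its middle, level, with the head at (395,123) pointing away and the bystanders undisturbed. Next I carry it over to the fixture.

>>> step_arm([
  [[-0.3,2,0.5,0.03],[-0.5,3.5,0,0.03],[-0.5,3.6,0,0.03],[-0.5,3.6,0,0.03],[-0.5,3.6,0,0.03],[-0.5,3.6,0,0.03],[-0.5,3.6,0,0.03],[-0.5,3.6,0,0.03],[-0.5,3.6,0,0.03],[-0.5,3.6,0,0.03]],
])

```text
t: 13.25
tool_pos: [0.5214, 0.1301, 0.33]
tool_rot: [3.1, -0.501, -0.008]
contact_force: [0.9, 1.4, -1.4]
opening: 0.011
```

>>> step_arm([
  [[-0.5,3.6,0,0.03],[-0.5,3.6,0,0.03],[-0.25,2.1,0,0.012],[0,0,0,0],[0,0,0,0],[0,0,0,0],[0,0,0,0]],
])

```text
t: 13.83
tool_pos: [0.5105, 0.2205, 0.3322]
tool_rot: [3.116, -0.394, -0.003]
contact_force: [0.0, 0.1, -1.5]
opening: 0.0112
```

```bash
python3 - <<'E'
from h import *
from scipy.optimize import least_squares
w=viewer.get_image("wrist");o=readout.get_obs();print(o["tool_pos"],o["contact_force"])
X=Rn.from_rotvec(o["tool_rot"]).as_matrix()[:,0];print("yaw",np.arctan2(X[1],X[0]))
m=model(.5541,.2104,-.2496,0)
for th in ["pointer","plate_center","knob","saddle_blue","saddle_plain"]:
    print(th,[(np.round(d["at"],1).tolist(),round(d["confidence"],2)) for d in nets.pinpoint("wrist",th)[:2]],proj("wrist",m[th]).round(1))
for k,v in m.items():cv2.drawMarker(w,tuple(int(round(a)) for a in proj("wrist",v)),(255,0,255),cv2.MARKER_CROSS,6,1)
cv2.imwrite("pics/i.png",cv2.resize(w,(800,600)))
E
```

```text
[0.51069136 0.22040319 0.33263962] [ 0.54519104  0.64629852 -2.23328037]
yaw -0.25177526259342903
pointer [([365.1, 176.7], 0.93)] [362.1 174.5]
plate_center [([291.3, 166.4], 0.8)] [288.6 164.1]
knob [([218.5, 162.0], 0.64)] [216.6 163.7]
saddle_blue [([280.7, 124.6], 0.64)] [280.7 124. ]
saddle_plain [([280.7, 213.8], 0.92), ([251.2, 81.3], 0.2)] [278.7 209.9]
```

View pics/i.png

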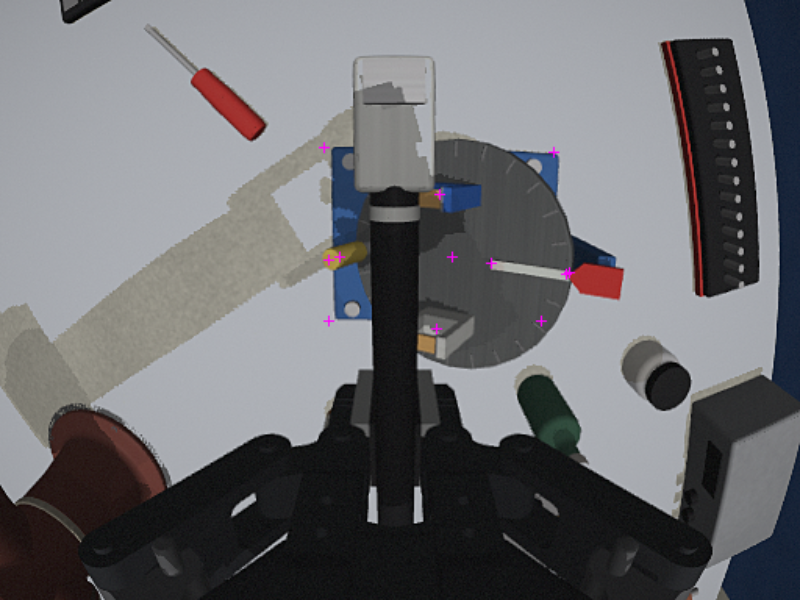

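The picture shows the plate still aligned, with the mark meeting the pointer at (568,274). The model overlay fits to within about 2 mm, and the head lies on the blue side. Next is the descent.

>>> step_arm([
  [[-0.25,0.12,-2,0],[-0.25,0.12,-3.5,0],[0,0,-3.5,0],[0,0,-3.3,0],[0,0,-2,0],[0,0,0,0],[0,0,0,0],[0,0,0,0]],
])

```text
t: 14.8
tool_pos: [0.5069, 0.2242, 0.1929]
tool_rot: [-3.116, 0.392, -0.005]
contact_force: [0.2, 0.0, -0.4]
opening: 0.0111
```

>>> step_arm([
  [[0.48,-0.12,-0.87,0],[0.49,-0.13,-0.86,0],[0.48,-0.12,-0.87,0],[0,0,0,0],[0,0,0,0],[0,0,0,0]],
])

```text
t: 15.3
tool_pos: [0.5202, 0.2202, 0.1645]
tool_rot: [3.117, -0.392, -0.001]
contact_force: [-0.3, -0.2, -1.5]
opening: 0.0111
```

>>> step_arm([
  [[0.29,-0.07,-0.52,0],[0.29,-0.08,-0.52,0],[0.29,-0.07,-0.52,0],[0.24,-0.06,-0.43,0],[0.24,-0.06,-0.43,0],[0,0,0,0]],
])

```text
t: 15.8
tool_pos: [0.5318, 0.2176, 0.1394]
tool_rot: [-3.116, 0.391, 0.01]
contact_force: [-8.0, 2.2, 1.5]
opening: 0.0109
```

>>> step_arm([
  [[0.24,-0.06,-0.43,0],[0.24,-0.06,-0.43,0],[0.24,-0.06,-0.43,0],[0.14,-0.04,-0.26,0],[0,0,0,0],[0,0,0,0]],
])

```text
t: 16.3
tool_pos: [0.5398, 0.2151, 0.1254]
tool_rot: [3.117, -0.391, -0.012]
contact_force: [-12.0, -0.1, 8.4]
opening: 0.0109
```

```bash
python3 - <<'E'
from h import *
w=viewer.get_image("wrist");s=viewer.get_image("scene");o=readout.get_obs();print(o["tool_pos"],o["contact_force"])
m=model(.5541,.2104,-.2496,0)
p=proj("scene",m["plate_center"]);x,y=int(p[0]-50),int(p[1]-50);print(x,y)
A=cv2.resize(w[:300,150:450],(400,400));B=cv2.resize(s[y:y+100,x:x+100],(400,400),interpolation=cv2.INTER_CUBIC)
cv2.imwrite("pics/j.png",np.hstack([A,B]))
E
```

```text
[0.53979932 0.215144   0.12544526] [-12.75908978   0.93711091   9.29656839]
278 189
```

View pics/j.png

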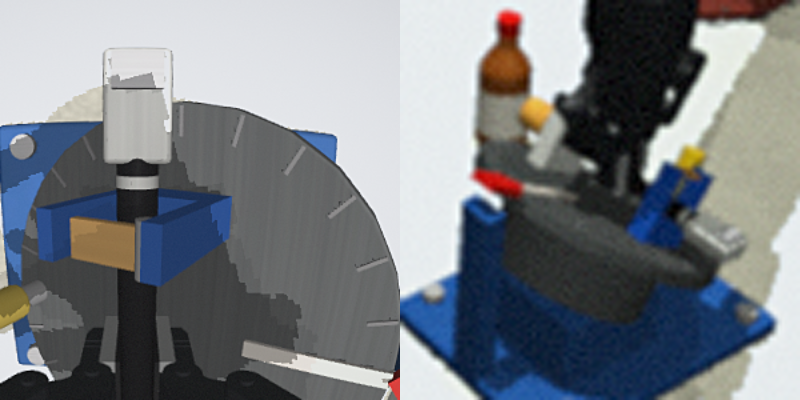

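The left half shows the blue gate shut over the tube, and the mark at the pointer at the right edge. The plain gate is hidden. There is some up-slope wall force, so I'll ease down-slope a little.

>>> step_arm([
  [[-0.09,0.02,-0.05,0],[-0.08,0.02,-0.05,0],[-0.08,0.02,-0.05,0],[0,0,0,0],[0,0,0,0],[0,0,0,0]],
])

```text
t: 16.9
tool_pos: [0.5397, 0.2152, 0.1254]
tool_rot: [3.117, -0.391, -0.001]
contact_force: [-8.1, -1.6, 9.0]
opening: 0.0112
```

>>> step_arm([
  [[-0.1,0.03,-0.03,0],[-0.1,0.02,-0.03,0],[0,0,0,0],[0,0,0,0],[0,0,0,0]],
])

```text
t: 17.32
tool_pos: [0.5393, 0.2156, 0.1252]
tool_rot: [-3.117, 0.392, -0.005]
contact_force: [-2.2, -0.6, 7.0]
opening: 0.0108
```

```bash
python3 - <<'E'
from h import *
s=viewer.get_image("scene");t=viewer.get_image("top")
for g in ["gate_plain","gate_blue"]:
  for c in ["scene","top","wrist"]:
    if c=="wrist": viewer.get_image(c)
    print(g,c,[(d["box"],int(d["region"].sum()),round(d["confidence"],2)) for d in nets.masks_of(c,g)[:2]])
m=model(.5541,.2104,-.2496,0);cen=m["plate_center"]
R=Rn.from_euler('z',-.2496).as_matrix();up=R@[.866,0,.5];n=R@[-.5,0,.866];y=R@[0,1,0]
for sgn in (1,-1):
  for c in ("scene","top"): print(sgn,c,"shut",[proj(c,cen+sgn*.052*y+a*up+.054*n).round(1).tolist() for a in(.015,-.009)],"open",proj(c,cen+sgn*.052*y+.015*up+.030*n).round(1))
p=proj("scene",cen)
cv2.imwrite("pics/k_unviewed.png",s)
E
```

```text
gate_plain scene [([191.3, 198.9, 254.4, 244.1], 1835, 0.35)]
gate_plain top []
gate_plain wrist []
gate_blue scene []
gate_blue top [([196.4, 225.7, 208.7, 241.3], 160, 0.68), ([120.7, 141.1, 184.1, 227.2], 2290, 0.49)]
gate_blue wrist []
1 scene shut [[347.5, 230.9], [352.3, 231.9]] open [343.5 238.5]
1 top shut [[119.8, 181.5], [119.1, 188.6]] open [122.8 179. ]
-1 scene shut [[321.1, 213.7], [325.9, 214.8]] open [317.5 220.8]
-1 top shut [[152.5, 189.3], [151.5, 196.4]] open [154.9 186.7]
```

>>> step_arm([
  [[0,0,0,0],[0,0,0,0],[0,0,0,0],[0,0,0.2,0],[0,0,0.2,0],[0,0,0.5,0]],
], grip=0.68)

```text
t: 18.32
tool_pos: [0.5373, 0.2156, 0.1312]
tool_rot: [3.117, -0.392, -0.002]
contact_force: [0.0, 0.6, -0.2]
opening: 0.0271
```

>>> step_arm([
  [[0,0,1,0],[0,0,2.5,0],[0,0,4,0],[0,0,4,0],[0,0,4,0],[0,-1.5,4,0],[0,-2,1,0],[0,0,0,0],[0,0,0,0],[0,0,0,0]],
])

```text
t: 19.15
tool_pos: [0.5372, 0.1813, 0.3348]
tool_rot: [3.117, -0.392, -0.003]
contact_force: [0.3, 1.2, -0.7]
opening: 0.027
```

```bash
python3 - <<'E'
from h import *
w=viewer.get_image("wrist");print(readout.get_obs()["tool_pos"])
m=model(.5541,.2104,-.2496,0)
p=proj("wrist",m["plate_center"]);x=int(np.clip(p[0]-100,0,312));y=int(np.clip(p[1]-75,0,234));print(x,y,{k:((proj("wrist",m[k])-[x,y])*4).round() for k in("pointer","mark0","saddle_blue","saddle_plain")})
cv2.imwrite("pics/l.png",cv2.resize(w[y:y+150,x:x+200],None,fx=4,fy=4,interpolation=cv2.INTER_CUBIC))
E
```

```text
[0.53698882 0.18144882 0.33391848]
161 63 {'pointer': array([695., 333.]), 'mark0': array([500., 311.]), 'saddle_blue': array([358., 132.]), 'saddle_plain': array([358., 487.])}
```

View pics/l.png

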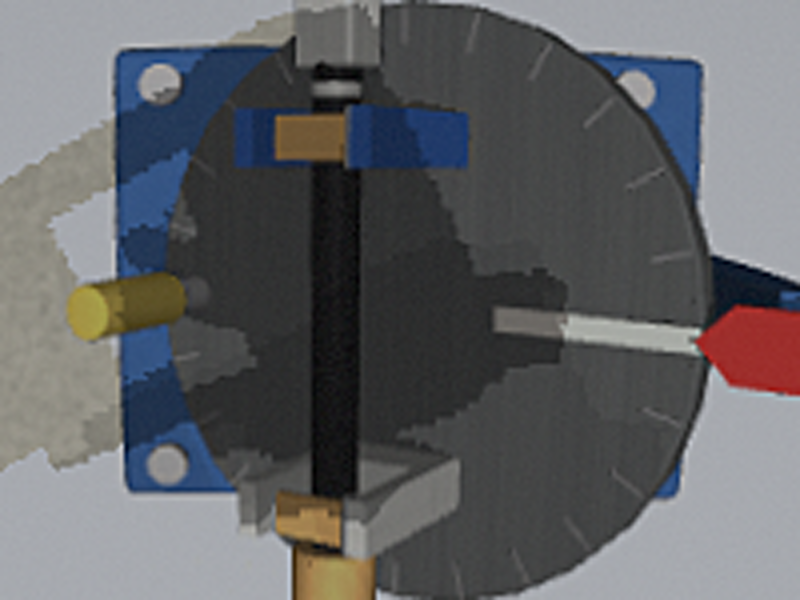

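Both brass gates are shut over the tube, at (312,137) and (310,517). The silver head is on the blue side, and the mark ends at the pointer tip (697,342). Nothing touches the robot, so I'm handing in.

```bash
python3 -c "
from h import *
print(readout.get_obs()['contact_force'],ctrl.finish_job())"
```

```text
the job is handed in; nothing more can be done
[-0.65762501  0.07228912 -0.2159486 ] None
```

I turned the faceplate by its knob from about 1.84 rad to 0. I then lifted the black tonearm off its rack, pressed it past both gates with the silver head at the blue saddle's end, let go and backed off. The job is handed in at about 19 s of the allowed 64 s.

**Last checks:**
- The last close-up showed both brass gates shut over the tube and the mark ending at the pointer tip, within about 0.01 rad.
- The wrist force was near zero, and I saw no bystander disturbed in the pictures along the way.

**Disagreements and doubts:**
- The networks could not confirm either gate; I judged both from the picture.
- Some network points were off, such as the plain saddle and the plate angle from the points alone. I used points read from the pictures instead.
- Gripping the 14 mm tube, the opening read about 11 mm, but it held firmly.
- While pressing in, the tube leaned on the saddle's up-slope side with about 13 N sideways. I eased that off before letting go.

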